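# Drag the trapped die key out of its keyway

### The arm

A 6-joint arm with a two-finger parallel gripper is mounted at the origin on the work surface. World frame = base frame: x ahead of the robot, y to its left, z up, the work surface at z = 0. Lengths are in mm, angles in rad, forces in N, time in s.
With the tool pointing down it reaches from about 400 to 925 mm from the base axis. Payload 12.5 kg.
Tool frame: the origin (TCP) lies on the mounting face of the last link; the fingertips stand 190 mm ahead of it and the grasp point (between the pads) lies 171 mm ahead of it; x points along the fingers, y is the direction in which the jaws open and shut, and the axes are right-handed (so a half turn about x gives the same grasp; the last joint's range is limited). The gripper opens to 95 mm and grips with 3 to 60 N. Pads are 20 mm wide; open, the fingers measure 119 mm over their backs; the gripper's body (75 mm by 180 mm) begins 59 mm behind the grasp point.
Start: joints at [-1.218, 0.491, 1.559, -0, 1.092, -0.106], TCP at [276.814, -560.356, 404.761] pointing down, gripper open.
Joint ranges: [-3.1, 3.1], [-0.84, 2.19], [0.05, 2.79], [-1.13, 4.28], [0.06, 2.93], [-2.69, 2.69]. Speed limits (rad/s): [2.22, 2.22, 2.79, 3.14, 3.14, 3.14].

### API

Orientations are given as [roll, pitch, yaw] about the fixed x, y, z axes, in that order (R = Rz(yaw) Ry(pitch) Rx(roll)).
In Python, from cell import env, eyes gives the robot as it stands. The module is installed in compiled form; this text tells all that it offers.
- The arm moves only by the tool jog_arm, never from a script. Its argument "deltas" is one flat list of numbers, 7 for each row, row after row: the shift along the tool's x, y, z in mm, then the turn, a rotation vector about the tool's x, y, z in rad, then the opening, from 0 (shut) to 1 (fully open). A call has 1 to 10 rows; each row shifts and turns the pose as measured when the row begins, along the tool's axes as they then stand; what a row does not reach is not made up. A row lasts 1/8 s, in which the tool goes at most 62.5 mm and 10.7 degrees, less where a joint would pass 70% of its speed; a pose out of reach is approached as far as the arm can. A call is refused whole if a number of a shift passes 62.5 or a number of a turn 0.188, either way. A call with a gripper value outside its range is refused whole. The fingers move at their own pace and stop on an object; the grip force is fixed at half the most. Time passes only in rows, so rows that do not move let the fingers close. It gives the time, the measured TCP pose, the force and the opening at its end, in the units of the state.
- env.state(): the state, without advancing time (a new reading comes with each control period).
- eyes.read_camera(name): name is "scene" or "top"; returns a dict with "image" (400x640x3 uint8, red, green, blue), "fovy" (degrees; the focal length in pixels is half the picture's height over the tangent of half this angle, whatever the lens; pixels are square), "cx", "cy" (the principal point, pixels), "dist" ([k1, k2, p1, p2, k3] as OpenCV has them; the pictures are not rectified), "world_from_camera" (4x4, takes a point from camera to world coordinates). Camera axes: x right, y up, looking along -z (the intrinsics and any distortion apply to the point x, -y, -z); pixel columns grow to the right and rows downward; lengths in mm; the calibration is good to about 2 mm. A picture is of the moment at which its call begins. There is no depth.
- env.job_done(): hands the job in, once; it reports no verdict.
The state is a dict: "t": time; "joints": joint angles; "qvel": joint speeds; "tau": joint torques, N m; "eef_pos": TCP position; "tcp_rot": TCP orientation; "ft_force": force on the tool from outside, world axes, zero at the start; "moment": the same for the moment, N m; "opening": opening from 0.0 (shut) to 1.0 (fully open).
Only numpy, scipy, OpenCV 4.12 (cv2) and the standard library are available. Lean on these libraries where they do the work, as an engineer would, in place of code of your own. Each camera call takes 0.05 s, during which the arm holds its last target.

### The job

One of the two narrow keyways of the steel die holder has a flat rectangular key trapped in it; the other holds a shorter round pin. Take the hooked pick from its wooden rest, reach its hook down into the keyway behind the rectangular key, and drag the key out through the open end until it lies wholly clear of the keyway on the holder's flat apron. Leave the round pin where it is, and put the pick back on its rest as you found it.

Things in the scene. Friction and masses are not known exactly. Their poses are not given: they have to be found in the camera images.
- pick_grip (a point): Hooked pick, 140 g: wooden handle 14 mm wide, 18 mm high, lying level across the two notched posts of a wooden rest. Point on the handle's axis, near the balance point, midway between the posts, 100 mm above the bench at the start. x along the handle to the hook end, z up. The handle runs from 90 mm behind this point to 75 mm ahead; its middle 80 mm is free between the posts.
- pick_tip (a point): Lower end of the pick's hook: a steel rod 8 mm in diameter leaves the handle's front end level and, 110 mm ahead of the grip point, bends straight down, ending 85 mm below the handle's axis. Same axes as the grip point. At the start it hangs 15 mm above the bench.
- key_mid (a point): Rectangular steel key: bar 60 mm long, 16 mm wide, 14 mm high, about 105 g, lying loose on the floor of one keyway. Point at its centre, half-way up. x along its length, at the start towards the keyway's closed end; z up. At least 40 mm of keyway is empty behind it.
- pin_mid (a point): Round steel pin: 10 mm in diameter, 36 mm long, thinner and shorter than the key, lying in the other keyway. Point at its centre, x along its length.
- holder: Die holder: steel block fixed to the bench, 165 x 120 mm, top 32 mm high. Origin at bench level under the open ends of its two keyways, midway between them; x runs along them to their closed end, y across, z up. Keyways: open above, 22 mm wide, 150 mm long, centre lines at y = +28 and -28 mm, floor 6 mm above the bench. The floor continues outside as an apron: x 0 to -130 mm, 120 mm wide.
- rest: Wooden rest of the pick, fixed to the bench. Origin at bench level under the pick's grip point, x along the handle. Two posts 12 mm thick, 64 mm wide, centred 46 mm each side of the origin along x; their notches carry the handle 91 mm above the bench and are 22 mm wide at the bottom, flaring to 48 mm at the top (120 mm above the bench). Base 12 mm thick.
Not all that is in view belongs to the job. Leave any yellow look-alike of the part that bears pick_grip alone. What is shaped like the part that bears key_mid but black is not meant.

How it is judged (in metres and radians):
On the way, in this order (a step that is already met when the one before it is completed fails the run):
1. the hook is down in the keyway behind the rectangular key (x of pick_tip in the frame of key_mid between 0.025 and 0.1 m and y of pick_tip in the frame of key_mid between -0.02 and 0.02 m and z of pick_tip in the frame of key_mid below 0.008 m and x of key_mid in the frame of holder above 0 m), for 0.2 s.
2. the key is wholly out of the keyway, on the apron (x of key_mid in the frame of holder between -0.13 and -0.03 m and y of key_mid in the frame of holder between -0.06 and 0.06 m and height (world z) of key_mid below 0.025 m), for 0.2 s.
At the end, for the whole second after the job is handed in: Key on the apron, centre 30 to 130 mm outside the open ends, within 60 mm of the holder's centre line, under 25 mm above the bench. Pick on its rest, grip point within 20 mm of its start, upright within 10 degrees. Round pin within 15 mm of its start (all of step 2 and distance of pick_grip from where it was at the start of the episode below 0.02 m and angle between pick_grip's own z axis and vertical below 0.18 rad and distance of pin_mid from where it was at the start of the episode below 0.015 m); the robot touches nothing.
It fails at once if the round pin is moved more than 15 mm (distance of pin_mid from where it was at the start of the episode above 0.015 m).
It also fails if it takes over 51 s, if anything falls off the work surface, if the arm or the gripper's body presses on something with over 40 N, if the wrist force passes 120 N, or if a joint passes its speed limit or range.

## Working session

There is one attempt and no reset: what is moved stays moved. The work goes in short steps, Python scripts to look and compute and a tool call to move; the robot and the scene stay as the last step left them, time stands still between calls to the robot, and variables do not carry over. Pictures are saved under pics/ and viewed, and the job is handed in when it is done.

Besides the shell and the picture viewer there is one more tool, called after "Call:" as a command line: name --argument value ..., lists and objects as JSON in quotes. jog_arm: Moves the arm, as the interface text tells. Its arguments: {"type":"object","properties":{"deltas":{"type":"array","items":{"type":"number"}}},"required":["deltas"]}

```bash
ls; mkdir -p pics; python3 - <<'E'
from cell import env,eyes
import cv2,pickle
s=env.state();print(s)
d={}
for n in("scene","top"):
    r=eyes.read_camera(n);d[n]=r
    print(n,r["fovy"],r["cx"],r["cy"],r["dist"],r["world_from_camera"])
    cv2.imwrite(f"pics/{n}0.png",r["image"][:,:,::-1])
pickle.dump(d,open("c0.pkl","wb"))
E
```

```text
pics
{'t': 0.0, 'joints': array([-1.21757234e+00,  4.91550879e-01,  1.55948306e+00, -3.88284255e-06,
        1.09167386e+00, -1.05587793e-01]), 'qvel': array([-8.39945792e-04, -2.03297560e-04,  1.02945996e-03,  5.66601311e-04,
       -9.66591845e-05, -1.08868743e-03]), 'tau': array([ 1.45259943e-03, -6.12640285e+01, -2.58178389e+01,  6.92936755e-02,
        4.82657435e-02, -1.18282214e-04]), 'eef_pos': array([ 276.81391018, -560.3081615 ,  404.15544393]), 'tcp_rot': array([-1.67329607,  1.56968118,  1.92711016]), 'ft_force': array([ 0.40394575, -0.46977269, -0.85358119]), 'moment': array([-0.01166926,  0.02071374,  0.07296663]), 'opening': 1.0005681511182825}
scene 55.933612408634765 324.77883873629884 203.70625729622824 [0.02375978 0.         0.         0.         0.        ] [[-7.13866625e-01 -5.08185216e-01  4.81811402e-01  8.25491227e+02]
 [ 7.00092540e-01 -5.33893919e-01  4.74160014e-01  2.95511536e+02]
 [ 1.62750683e-02  6.75799578e-01  7.36905729e-01  7.08297451e+02]
 [ 0.00000000e+00  0.00000000e+00  0.00000000e+00  1.00000000e+00]]
top 54.50683560020736 322.7009483934835 204.3045623130404 [-0.02677458  0.          0.          0.          0.        ] [[-8.20827662e-03  9.97479761e-01 -7.04751800e-02  3.90456963e+02]
 [-9.99929748e-01 -7.58487322e-03  9.10877336e-03 -7.03038536e+01]
 [ 8.55127177e-03  7.05449962e-02  9.97471944e-01  8.37674664e+02]
 [ 0.00000000e+00  0.00000000e+00  0.00000000e+00  1.00000000e+00]]
```

View pics/scene0.png

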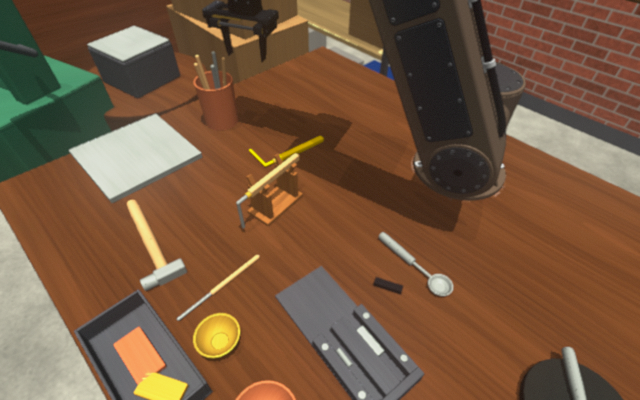

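View pics/top0.png

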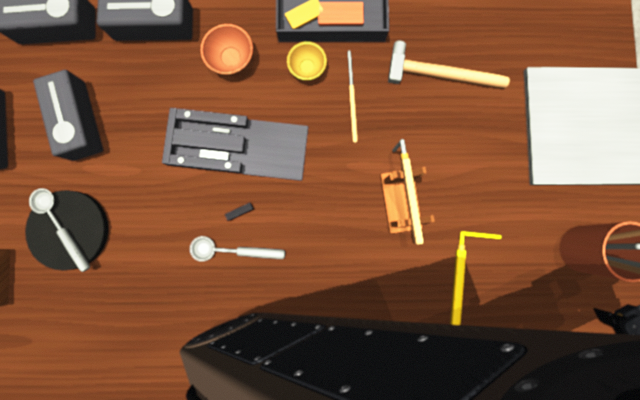

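The wooden pick is on its rest at top (412,195); the yellow pick lying at (460,280) is the look-alike. In the holder, the bar at (213,155) is wider and longer than the one at (221,130), so it should be the key. The loose black bar at (240,211) is a decoy. I'll confirm with enlarged crops.

```bash
cat > h.py <<'E'
import numpy as np,cv2
def K(r):
    f=200/np.tan(np.radians(r["fovy"]/2)); return np.array([[f,0,r["cx"]],[0,f,r["cy"]],[0,0,1.]])
def ray(r,uv):
    p=cv2.undistortPoints(np.array(uv,float).reshape(-1,1,2),K(r),np.array(r["dist"],float)).reshape(-1,2)
    d=np.c_[p[:,0],-p[:,1],-np.ones(len(p))]@r["world_from_camera"][:3,:3].T
    return r["world_from_camera"][:3,3],d
def plane(r,uv,z):
    o,d=ray(r,uv); return o+d*((z-o[2])/d[:,2])[:,None]
def proj(r,P):
    T=np.linalg.inv(r["world_from_camera"]); c=np.atleast_2d(P)@T[:3,:3].T+T[:3,3]
    c=c*[1,-1,-1]
    return cv2.projectPoints(c,np.zeros(3),np.zeros(3),K(r),np.array(r["dist"],float))[0].reshape(-1,2)
def tri(r1,u1,r2,u2):
    o1,d1=ray(r1,u1);o2,d2=ray(r2,u2);out=[]
    for a,b in zip(d1,d2):
        a=a/np.linalg.norm(a);b=b/np.linalg.norm(b)
        t=np.linalg.lstsq(np.c_[a,-b],o2-o1,rcond=None)[0]
        p,q=o1+t[0]*a,o2+t[1]*b; out.append([*((p+q)/2),np.linalg.norm(p-q)])
    return np.array(out)
E
python3 - <<'E'
import pickle,cv2
d=pickle.load(open("c0.pkl","rb"))
t=d["top"]["image"][:,:,::-1];s=d["scene"]["image"][:,:,::-1]
cv2.imwrite("pics/th.png",cv2.resize(t[100:190,155:315],None,fx=5,fy=5,interpolation=cv2.INTER_CUBIC))
cv2.imwrite("pics/tr.png",cv2.resize(t[130:250,370:440],None,fx=5,fy=5,interpolation=cv2.INTER_CUBIC))
cv2.imwrite("pics/sr.png",cv2.resize(s[140:235,225:325],None,fx=6,fy=6,interpolation=cv2.INTER_CUBIC))
cv2.imwrite("pics/sh.png",cv2.resize(s[260:400,270:430],None,fx=4,fy=4,interpolation=cv2.INTER_CUBIC))
E
```

```text
(no output)
```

View pics/th.png

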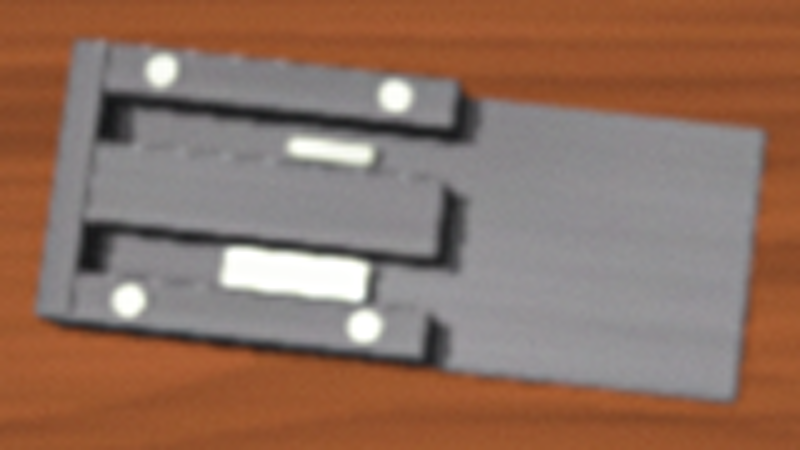

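View pics/tr.png

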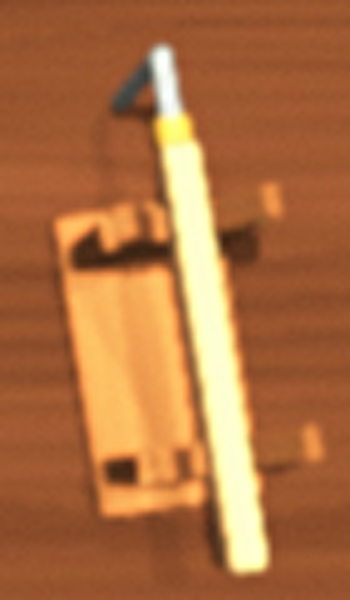

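View pics/sr.png

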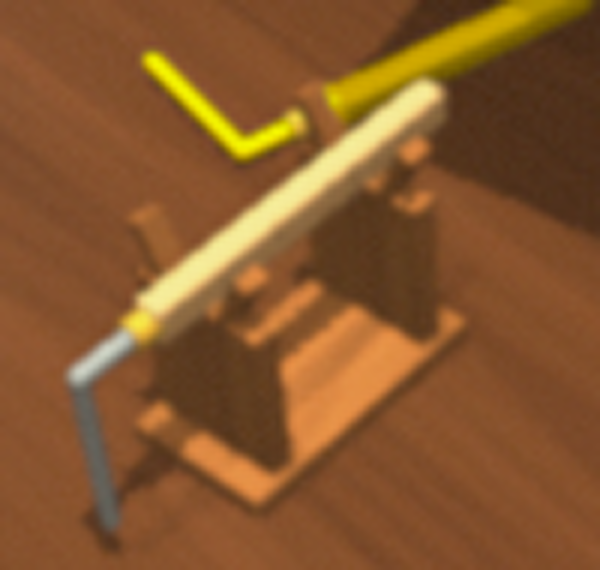

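View pics/sh.png

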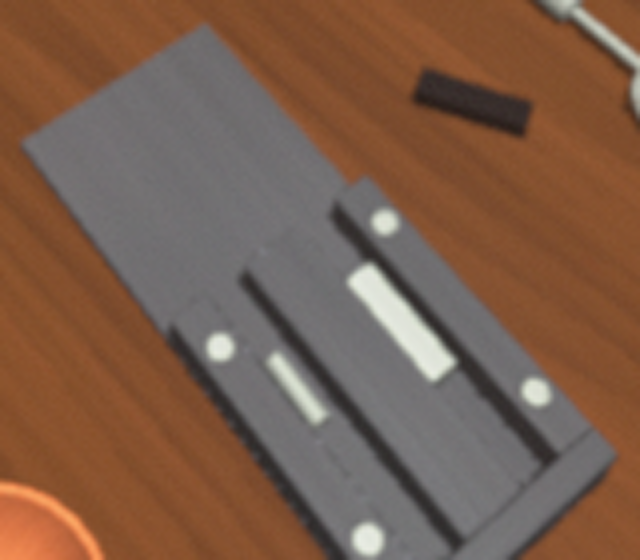

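```bash
python3 - <<'E'
import pickle,cv2,numpy as np
from h import *
np.set_printoptions(precision=1,suppress=True)
d=pickle.load(open("c0.pkl","rb"));t,s=d["top"],d["scene"]
def tc(p,o,k): return (np.array(p,float)+.5)/k-.5+o
th=lambda p:tc(p,[155,100],5)
A=plane(t,th([[765,128],[740,400]]),6);B=plane(t,th([[75,40],[40,315],[460,82],[432,362]]),32)
print("apron",A,np.linalg.norm(A[0]-A[1]));print("top",B)
sh=lambda p:tc(p,[270,260],4)
print("scene apron",plane(s,sh([[205,25],[22,145]]),6),"scene blk",plane(s,sh([[368,178],[615,455]]),32))
def bar(r,box,z,thr):
    x0,y0,x1,y1=box;im=r["image"].astype(int);m=(im.min(2)>thr).astype(np.uint8);mm=np.zeros_like(m);mm[y0:y1,x0:x1]=m[y0:y1,x0:x1]
    for c in cv2.findContours(mm,0,1)[0]:
        if cv2.contourArea(c)<15: continue
        P=plane(r,c.reshape(-1,2),z)[:,:2].astype(np.float32)
        q=cv2.minAreaRect(P);print(c.reshape(-1,2).mean(0),q,np.array(cv2.boxPoints(q)))
for thr in(160,190):
    print("key top");bar(t,(195,145,232,165),20,thr);print("pin top");bar(t,(208,124,232,136),14,thr)
    print("key sc");bar(s,(354,322,388,358),20,thr);print("pin sc");bar(s,(334,344,354,370),14,thr)
# handle
im=t["image"];hsv=cv2.cvtColor(im,cv2.COLOR_RGB2HSV)
print("hsv",hsv[200,410],hsv[160,405],hsv[200,395])
tr=lambda p:tc(p,[370,130],5);sr=lambda p:tc(p,[225,140],6)
print("handle top: front, back(top)",plane(t,tr([[178,140],[246,556]]),109))
print("handle sc: front, back",plane(s,sr([[148,306],[428,88]]),109))
print("bend+tip tri",tri(t,tr([[161,50],[122,105]]),s,sr([[78,376],[112,524]])))
print(tri(t,tr([[178,140],[246,556]]),s,sr([[153,303],[428,88]])))
E
```

```text
apron [[622.4 -46.4   6. ]
 [503.  -35.    6. ]] 119.97995986420958
top [[655.7 245.7  32. ]
 [537.7 257.7  32. ]
 [635.9  81.8  32. ]
 [516.4  92.7  32. ]]
scene apron [[502.2 -30.    6. ]
 [620.6 -43.1   6. ]] scene blk [[517.9 100.6  32. ]
 [538.  260.8  32. ]]
key top
[213.4 154.4] ((556.7068481445312, 154.63107299804688), (62.42334747314453, 18.54462242126465), 83.11285400390625) [[543.8 124.8]
 [562.2 122.5]
 [569.7 184.5]
 [551.2 186.7]]
pin top
[220.5 129.5] ((612.1224975585938, 141.3577880859375), (37.41468048095703, 9.510662078857422), 82.28074645996094) [[604.9 123.5]
 [614.3 122.2]
 [619.3 159.3]
 [609.9 160.5]]
key sc
[369.6 340. ] ((555.7811279296875, 155.11465454101562), (60.26907730102539, 15.048763275146484), 83.08694458007812) [[544.7 126.1]
 [559.6 124.3]
 [566.9 184.1]
 [551.9 185.9]]
pin sc
[343.9 356.5] ((610.3972778320312, 141.75306701660156), (34.23997116088867, 6.696502685546875), 81.9376449584961) [[604.7 125.3]
 [611.3 124.3]
 [616.1 158.2]
 [609.5 159.2]]
key top
[213.3 154.4] ((556.8128051757812, 154.53347778320312), (60.826210021972656, 16.39763641357422
[... 259 characters left out ...]

key sc
[369.6 340. ] ((555.8399658203125, 155.2900390625), (57.651973724365234, 12.507678031921387), 83.44266510009766) [[546.3 127.4]
 [558.8 125.9]
 [565.3 183.2]
 [552.9 184.6]]
pin sc
[343.8 356.5] ((610.4656982421875, 141.94398498535156), (31.732633590698242, 3.670633554458618), 81.87806701660156) [[606.4 126.5]
 [610.  126. ]
 [614.5 157.4]
 [610.9 157.9]]
hsv [ 28  78 255] [ 30  46 254] [ 16 166 246]
handle top: front, back(top) [[ 529.9 -234.8  109. ]
 [ 371.9 -256.7  109. ]]
handle sc: front, back [[ 527.4 -233.8  109. ]
 [ 369.8 -256.1  109. ]]
bend+tip tri [[ 565.  -229.2  103.1    3.2]
 [ 562.9 -231.8   13.6    1.8]]
[[ 527.9 -232.5  112.5    3.8]
 [ 371.4 -255.7  110.4    1.8]]
```

Both views agree that the crops show the right parts: the key is a 60×16 mm bar at about (556,155), which is holder x=64, y=+28. The pin is at (611,141). The pick's grip is at about (456,-244) with its hook towards yaw 8°.

```bash
cat > go.py <<'E'
import numpy as np
from scipy.spatial.transform import Rotation as R
from cell import env
np.set_printoptions(precision=4,suppress=True)
def need(grasp,yaw):
    """needed shift (tool axes, mm) and rotvec, for grasp point target, tool down, jaw axis at yaw+90 (nearest)"""
    s=env.state();C=R.from_euler('xyz',s["tcp_rot"]);M=C.as_matrix()
    best=None
    for k in(1,-1):
        y=k*np.array([-np.sin(yaw),np.cos(yaw),0]);x=np.array([0,0,-1.]);T=np.c_[x,y,np.cross(x,y)]
        rv=(C.inv()*R.from_matrix(T)).as_rotvec()
        if best is None or np.linalg.norm(rv)<np.linalg.norm(best[0]): best=(rv,T)
    rv,T=best
    tcp=np.array(grasp)-171*T[:,0]
    print("t",s["t"],"eef",s["eef_pos"],"open",s["opening"],"F",s["ft_force"],"j",s["joints"]);print("tool axes\n",M)
    print("grasp now",s["eef_pos"]+171*M[:,0])
    print("world d",tcp-s["eef_pos"],"tool d now",M.T@(tcp-s["eef_pos"]),"tool d after turn",T.T@(tcp-s["eef_pos"]),"rv",rv)
E
python3 -c "
from go import *
need([456.5,-244.4,160],np.radians(8))"
```

```text
t 0.1 eef [ 276.8022 -560.327   404.2221] open 1.0019809230773093 F [-0.3627  0.6381  0.0664] j [-1.2176  0.4915  1.5594 -0.      1.0917 -0.1056]
tool axes
 [[-0.0003  0.4429 -0.8966]
 [ 0.0009 -0.8966 -0.4429]
 [-1.     -0.001  -0.0001]]
grasp now [ 276.7441 -560.1696  233.2222]
world d [179.6978 315.927  -73.2221] tool d now [  73.4517 -203.5899 -301.0293] tool d after turn [  73.2221 -287.8433 -221.9175] rv [0.3192 0.0001 0.001 ]
```

Call:
jog_arm --deltas '[0,0,0,0.16,0,0,1,0,0,0,0.16,0,0,1,0,-36,-28,0,0,0,1,0,-36,-28,0,0,0,1,0,-36,-28,0,0,0,1,0,-36,-28,0,0,0,1,0,-36,-28,0,0,0,1,0,-36,-28,0,0,0,1,0,-36,-28,0,0,0,1,0,-36,-28,0,0,0,1]'

```text
t: 1.35
eef_pos: [466.0, -238.9, 401.8]
tcp_rot: [-1.179, 1.564, 2.086]
ft_force: [-0.4, -1.0, -0.7]
opening: 1.001
```

```bash
python3 -c "
from go import *
need([456.5,-244.4,160],np.radians(8))"
```

```text
t 1.35 eef [ 466.0117 -238.934   401.7693] open 1.0006084201633072 F [-0.3978 -1.0151 -0.7422] j [-0.6004  0.3516  1.8079  0.0033  0.9878  0.8461]
tool axes
 [[-0.0031  0.1222 -0.9925]
 [ 0.0055 -0.9925 -0.1222]
 [-1.     -0.0059  0.0024]]
grasp now [ 465.4779 -237.9902  230.7727]
world d [ -9.5117  -5.466  -70.7693] tool d now [70.7674  4.6775  9.9368] tool d after turn [70.7693  4.089  10.1799] rv [-0.0171  0.0024  0.0059]
```

Call:
jog_arm --deltas '[25,4,10,-0.017,0.002,0.006,1,30,0,0,0,0,0,1,16,0,0,0,0,0,1,0,0,0,0,0,0,1]'

```text
t: 1.85
eef_pos: [457.8, -240.5, 328.7]
tcp_rot: [-0.289, 1.57, 2.998]
ft_force: [-1.2, 0.1, 0.9]
opening: 0.999
```

```bash
python3 -c "
from go import *
need([456.5,-244.4,100],np.radians(8))
from cell import eyes
import cv2
for n in('scene','top'):
  im=eyes.read_camera(n)['image'][:,:,::-1]
  c=im[110:240,215:345] if n=='scene' else im[110:260,350:480]
  cv2.imwrite(f'pics/{n}1.png',cv2.resize(c,None,fx=4,fy=4))
a=cv2.imread('pics/scene1.png');b=cv2.imread('pics/top1.png')
"
```

```text
t 1.85 eef [ 457.833  -240.5489  328.7069] open 0.9993796254280168 F [-1.2457  0.0604  0.9155] j [-0.6115  0.4377  1.9056 -0.0003  0.7987  0.8135]
tool axes
 [[-0.0005  0.1455 -0.9894]
 [ 0.0001 -0.9894 -0.1455]
 [-1.     -0.0001  0.0004]]
grasp now [ 457.7545 -240.5375  157.7069]
world d [ -1.333   -3.8511 -57.7069] tool d now [57.7072  3.6239  1.8535] tool d after turn [57.7069  3.6281  1.856 ] rv [0.0064 0.0004 0.0001]
```

View pics/scene1.png

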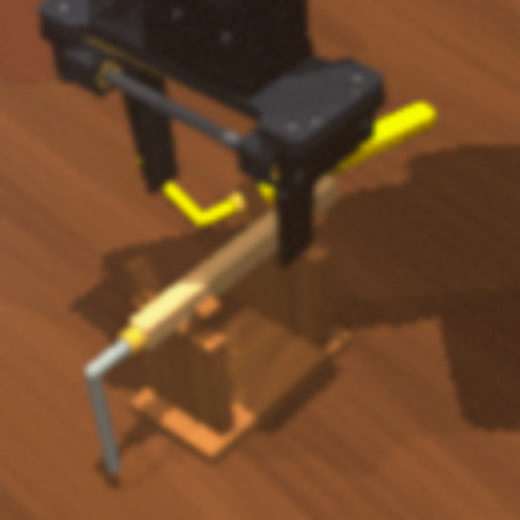

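View pics/top1.png

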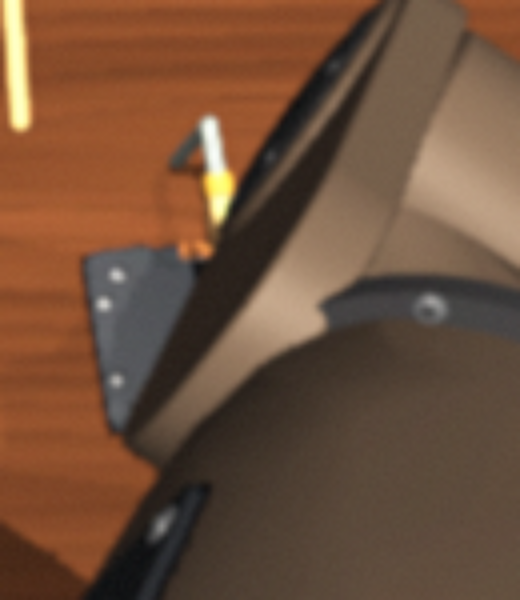

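The scene view shows the fingers straddling the handle between the posts. I'll descend and close.

Call:
jog_arm --deltas '[20,3.6,1.9,0,0,0,1,20,0,0,0,0,0,1,17,0,0,0,0,0,1,0,0,0,0,0,0,1,0,0,0,0,0,0,1]'

```text
t: 2.58
eef_pos: [457.6, -245.7, 276.3]
tcp_rot: [2.358, 1.561, -0.638]
ft_force: [-0.2, 0.5, 0.6]
opening: 1.001
```

```bash
python3 -c "
from go import *
need([456.5,-244.4,100],np.radians(8))"
```

```text
t 2.575 eef [ 457.5969 -245.745   276.2895] open 1.0006205334544478 F [-0.2092  0.4849  0.6337] j [-0.62    0.5198  1.9475 -0.0003  0.6646  0.8057]
tool axes
 [[ 0.0078  0.1448 -0.9894]
 [-0.0058 -0.9894 -0.1448]
 [-1.      0.0069 -0.0069]]
grasp now [ 458.9368 -246.7389  105.2976]
world d [-1.0969  1.345  -5.2895] tool d now [ 5.2728 -1.526   0.927 ] tool d after turn [ 5.2895 -1.4846  0.899 ] rv [ 0.0057 -0.0069 -0.0069]
```

Call:
jog_arm --deltas '[5,-1.5,1,0.006,-0.007,-0.007,1,2,0,0,0,0,0,1]'

```text
t: 2.82
eef_pos: [456.5, -244.4, 270.3]
tcp_rot: [2.444, 1.569, -0.559]
ft_force: [-0.9, 0.4, -0.5]
opening: 1.001
```

```bash
python3 -c "
from go import *
need([456.5,-244.4,100],np.radians(8))"
```

```text
t 2.825 eef [ 456.4774 -244.4336  270.3464] open 1.0011932730923527 F [-0.8723  0.3753 -0.5193] j [-0.6193  0.5285  1.9541  0.0002  0.6574  0.8126]
tool axes
 [[ 0.0013  0.1384 -0.9904]
 [-0.0008 -0.9904 -0.1384]
 [-1.      0.001  -0.0012]]
grasp now [ 456.702  -244.5741   99.3466]
world d [0.0226 0.0336 0.6536] tool d now [-0.6536 -0.0295 -0.0278] tool d after turn [-0.6536 -0.0302 -0.027 ] rv [-0.0008 -0.0012 -0.001 ]
```

Call:
jog_arm --deltas '[0,0,0,0,0,0,0.5,0,0,0,0,0,0,0.2,0,0,0,0,0,0,0,0,0,0,0,0,0,0,0,0,0,0,0,0,0,0,0,0,0,0,0,0,0,0,0,0,0,0,0,0,0,0,0,0,0,0]'

```text
t: 3.82
eef_pos: [456.6, -244.4, 270.6]
tcp_rot: [2.431, 1.569, -0.572]
ft_force: [0.2, 0.1, 1.3]
opening: 0.219
```

```bash
python3 -c "
from go import *
need([456.5,-244.4,180],np.radians(8))"
```

```text
t 3.825 eef [ 456.558  -244.4313  270.5977] open 0.21873557594204582 F [0.2346 0.0935 1.263 ] j [-0.6192  0.5281  1.9538  0.0001  0.6577  0.8125]
tool axes
 [[ 0.0016  0.1385 -0.9904]
 [-0.001  -0.9904 -0.1385]
 [-1.      0.0013 -0.0015]]
grasp now [ 456.8342 -244.6092   99.598 ]
world d [-0.058   0.0313 80.4023] tool d now [-80.4023   0.0617  -0.0639] tool d after turn [-80.4023  -0.0391   0.0531] rv [-0.0007 -0.0015 -0.0013]
```

Call:
jog_arm --deltas '[0,0,0,0,0,0,0,0,0,0,0,0,0,0,0,0,0,0,0,0,0,0,0,0,0,0,0,0]'

```text
t: 4.32
eef_pos: [456.6, -244.4, 270.6]
tcp_rot: [2.433, 1.569, -0.57]
ft_force: [-0.3, 0.2, 0.4]
opening: 0.147
```

Call:
jog_arm --deltas '[-8,0,0,0,0,0,0,-16,0,0,0,0,0,0,-20,0,0,0,0,0,0,-20,0,0,0,0,0,0,-16,0,0,0,0,0,0,0,0,0,0,0,0,0]'

```text
t: 5.08
eef_pos: [456.1, -244.1, 354.7]
tcp_rot: [2.459, 1.57, -0.544]
ft_force: [0.6, -0.5, -2.4]
opening: 0.142
```

```bash
cat > look.py <<'E'
import sys,pickle,cv2
from cell import eyes
tag=sys.argv[1]
d={n:eyes.read_camera(n) for n in("scene","top")};pickle.dump(d,open(f"c{tag}.pkl","wb"))
for n in d: cv2.imwrite(f"pics/{n}{tag}.png",d[n]["image"][:,:,::-1])
E
python3 look.py 2; python3 -c "
from go import *
need([454,195,170],np.radians(8))"
```

```text
t 5.175 eef [ 456.0151 -244.0249  353.4172] open 0.14238451938606664 F [-0.3443  0.2142 -1.8951] j [-0.6191  0.4031  1.8801  0.0001  0.8594  0.8125]
tool axes
 [[-0.0008  0.1386 -0.9903]
 [ 0.0006 -0.9903 -0.1386]
 [-1.     -0.0007  0.0007]]
grasp now [ 455.8808 -243.9146  182.4173]
world d [ -2.0151 439.0249 -12.4172] tool d now [  12.7018 -435.0562  -58.8716] tool d after turn [  12.4172 -435.0327  -59.105 ] rv [-0.0006  0.0007  0.0007]
```

View pics/scene2.png

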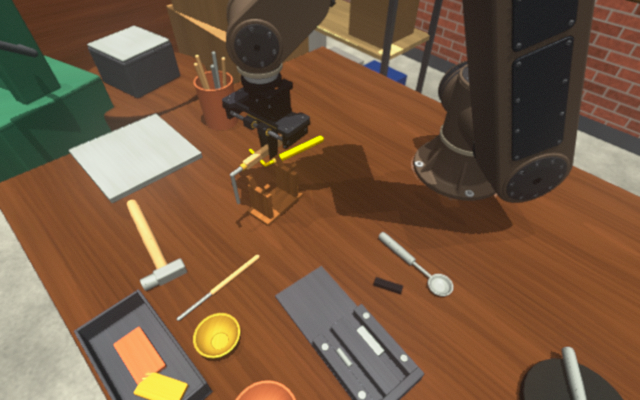

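Call:
jog_arm --deltas '[0,-20,-3,0,0,0,0,0,-40,-5.4,0,0,0,0,0,-40,-5.4,0,0,0,0,0,-40,-5.4,0,0,0,0,0,-40,-5.4,0,0,0,0,0,-40,-5.4,0,0,0,0,0,-40,-5.4,0,0,0,0,0,-40,-5.4,0,0,0,0,0,-40,-5.4,0,0,0,0,0,-20,-3,0,0,0,0]'

```text
t: 6.42
eef_pos: [449.9, 136.9, 348.3]
tcp_rot: [-0.448, 1.557, 2.832]
ft_force: [-0.2, -0.6, -2.2]
opening: 0.144
```

```bash
python3 -c "
from go import *
need([454,195,170],np.radians(8))"
```

```text
t 6.425 eef [449.8927 136.9324 348.3298] open 0.14412829534753513 F [-0.2328 -0.6426 -2.1693] j [0.1538 0.3515 1.9911 0.0083 0.811  1.5809]
tool axes
 [[-0.0128  0.1374 -0.9904]
 [ 0.0041 -0.9905 -0.1375]
 [-0.9999 -0.0058  0.0121]]
grasp now [447.7043 137.6332 177.3453]
world d [ 4.1073 58.0676 -7.3298] tool d now [  7.5146 -56.9083 -12.1417] tool d after turn [  7.3298 -56.9309 -12.1488] rv [-0.0017  0.0121  0.0058]
```

Call:
jog_arm --deltas '[0,-20,-4,0,0.006,0.003,0,0,-25,-5,0,0.006,0.003,0,0,-10,-2,0,0,0,0,0,0,0,0,0,0,0,0,0,0,0,0,0,0]'

```text
t: 7.05
eef_pos: [449.8, 197.6, 346.0]
tcp_rot: [0.129, 1.565, -2.87]
ft_force: [-0.4, 0.9, -1.4]
opening: 0.144
```

```bash
python3 look.py 3; python3 -c "
from go import *
need([454,195,170],np.radians(8))
import cv2
a=cv2.imread('pics/scene3.png')[200:400,230:470];b=cv2.imread('pics/top3.png')[90:250,150:350]
cv2.imwrite('pics/s3c.png',cv2.resize(a,None,fx=3,fy=3));cv2.imwrite('pics/t3c.png',cv2.resize(b,None,fx=4,fy=3.5))"
```

```text
t 7.15 eef [449.9244 197.4137 346.088 ] open 0.14362475224210977 F [-0.3153  0.9974 -0.9716] j [0.2789 0.381  1.9468 0.0001 0.8194 1.7079]
tool axes
 [[-0.0054  0.1413 -0.99  ]
 [-0.0015 -0.99   -0.1413]
 [-1.      0.0007  0.0056]]
grasp now [448.995  197.1618 175.0907]
world d [ 4.0756 -2.4137 -5.088 ] tool d now [ 5.0693  2.9617 -3.7221] tool d after turn [ 5.088   2.9574 -3.7   ] rv [ 0.0021  0.0056 -0.0007]
```

View pics/s3c.png

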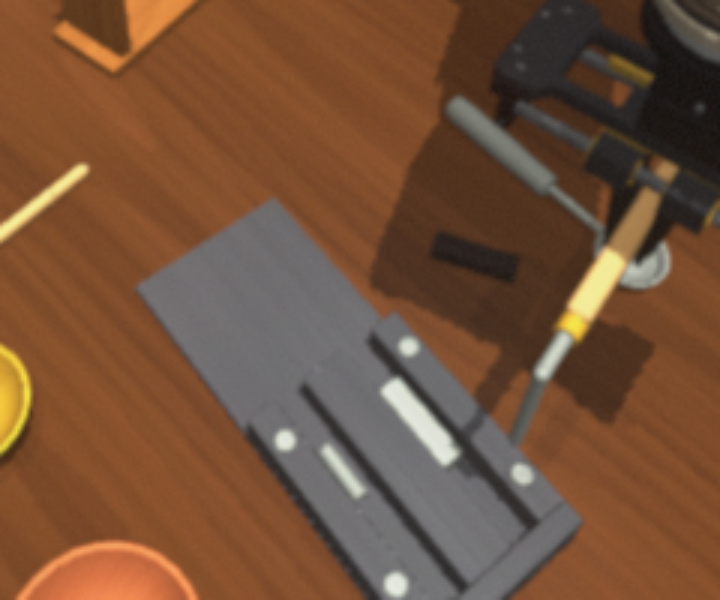

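View pics/top3.png

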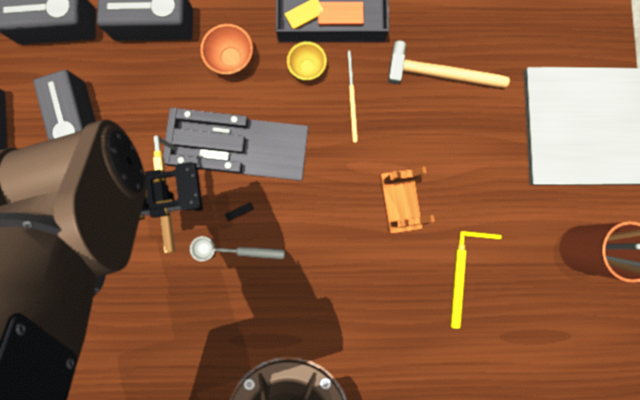

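```bash
python3 - <<'E'
import pickle,cv2,numpy as np
from h import *
np.set_printoptions(precision=1,suppress=True)
d=pickle.load(open("c3.pkl","rb"));t,s=d["top"],d["scene"]
print("tip",plane(s,[[402.2,346.5]],90),"bend axis",plane(s,[[411,324]],177))
print("pred tip px",proj(s,[[448.995+110*.99,197.2+110*.1413,90]]),proj(t,[[448.995+110*.99,197.2+110*.1413,175]]))
print("tgt px at z11",proj(s,[[563.2,210.5,11]]),proj(t,[[563.2,210.5,11]]))
im=cv2.imread("pics/top3.png")[105:195,140:250];cv2.imwrite("pics/t3d.png",cv2.resize(im,None,fx=6,fy=6,interpolation=cv2.INTER_CUBIC))
E
```

```text
tip [[552.8 214.6  90. ]] bend axis [[554.9 214.5 177. ]]
pred tip px [[399.4 347.8]] [[155.6 136.3]]
tgt px at z11 [[389.5 366.5]] [[188.6 152.4]]
```

View pics/t3d.png

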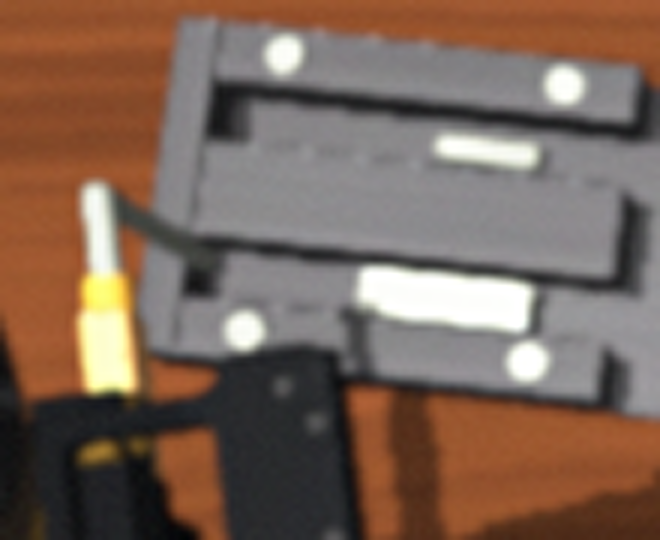

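```bash
python3 - <<'E'
import pickle,cv2,numpy as np
from h import *
np.set_printoptions(precision=1,suppress=True)
d=pickle.load(open("c3.pkl","rb"));t,s=d["top"],d["scene"]
a=[140+97/6-.5,105+188/6-.5]
print(plane(t,[a],179),"bend", plane(t,[[140+203/6-.5,105+258/6-.5]],90))
im=cv2.imread("pics/scene3.png")[290:370,370:450];cv2.imwrite("pics/s3d.png",cv2.resize(im,None,fx=7,fy=7,interpolation=cv2.INTER_CUBIC))
E
```

```text
[[557.7 211.  179. ]] bend [[556.7 213.7  90. ]]
```

View pics/s3d.png

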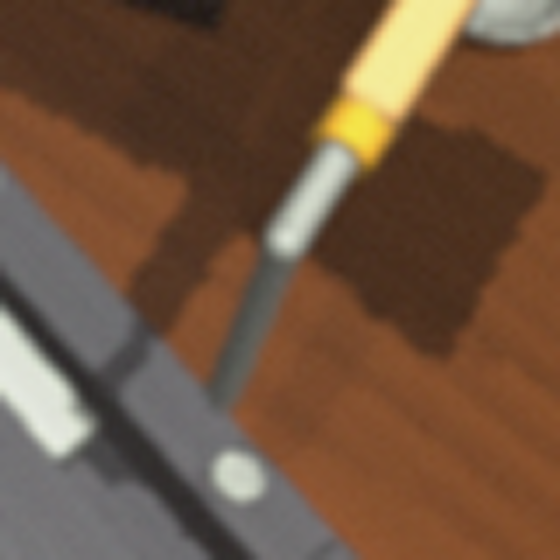

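Call:
jog_arm --deltas '[0,4.5,-6.2,0.002,0.006,0,0,16,0,0,0,0,0,0,16,0,0,0,0,0,0,8,0,0,0,0,0,0,0,0,0,0,0,0,0]'

```text
t: 7.78
eef_pos: [459.0, 191.2, 305.7]
tcp_rot: [2.977, 1.567, -0.028]
ft_force: [0.8, 0.0, -1.7]
opening: 0.146
```

```bash
python3 look.py 4; python3 -c "
from go import *
need([455.8,193.4,100],np.radians(8))
import cv2
a=cv2.imread('pics/scene4.png')[290:380,340:440];b=cv2.imread('pics/top4.png')[105:195,150:250]
cv2.imwrite('pics/s4c.png',cv2.resize(a,None,fx=6,fy=6,interpolation=2));cv2.imwrite('pics/t4c.png',cv2.resize(b,None,fx=6,fy=6,interpolation=2))"
```

```text
t 7.875 eef [459.006  191.344  306.2333] open 0.14498270004553346 F [ 0.2982 -0.6067 -0.7715] j [ 0.2622  0.448   1.9743 -0.0016  0.7146  1.6979]
tool axes
 [[ 0.0048  0.1358 -0.9907]
 [ 0.0002 -0.9907 -0.1358]
 [-1.      0.0004 -0.0047]]
grasp now [459.8201 191.3791 135.2352]
world d [ -3.206    2.056  -35.2333] tool d now [35.218  -2.4881  3.0641] tool d after turn [35.2333 -2.4822  2.8886] rv [-0.0034 -0.0047 -0.0005]
```

View pics/s4c.png

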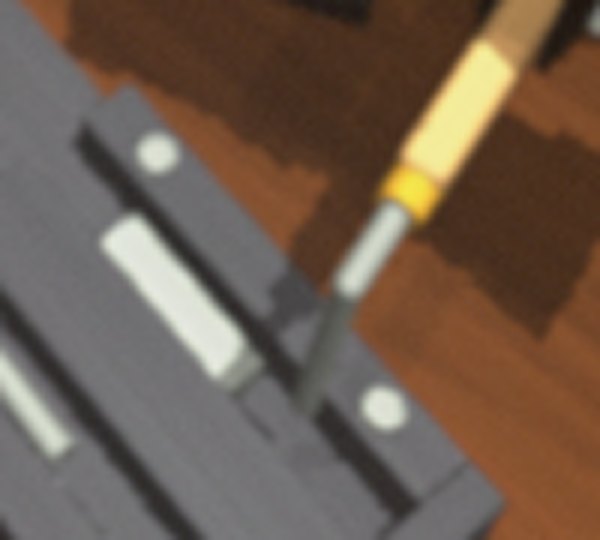

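View pics/t4c.png

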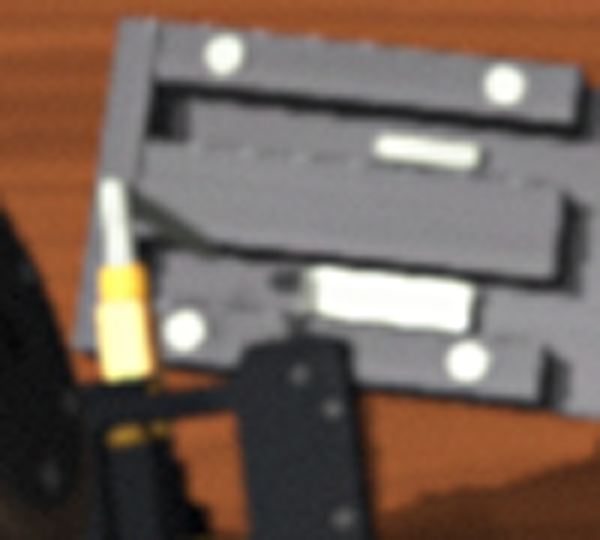

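```bash
python3 - <<'E'
import pickle,numpy as np
from h import *
np.set_printoptions(precision=1,suppress=True)
d=pickle.load(open("c4.pkl","rb"));t,s=d["top"],d["scene"]
for n,p in(("s",plane(s,[[390.9,357.6]],50)[0]),("t",plane(t,[[183.4,145.1]],50)[0]),("tri",tri(t,[[183.4,145.1]],s,[[390.9,357.6]])[0])):
    q=p[:2]-[556.4,154.8];a=np.radians(83.2);print(n,p,"in key frame",q@[np.cos(a),np.sin(a)],q@[-np.sin(a),np.cos(a)])
E
```

```text
s [564.6 207.6  50. ] in key frame 53.405269716643076 -1.860146074161596
t [570.4 208.2  50. ] in key frame 54.69088616177081 -7.618970103442444
tri [568.1 207.3  56.3   3.1] in key frame 53.48124217398659 -5.407226185197531
```

Call:
jog_arm --deltas '[0,-2.3,3.5,-0.003,-0.005,0,0,0,0,0,0,0,0,0]'

```text
t: 8.12
eef_pos: [455.0, 193.3, 307.0]
tcp_rot: [2.74, 1.57, -0.262]
ft_force: [0.1, -0.4, -1.4]
opening: 0.145
```

```bash
python3 -c "
from go import *
need([455.8,193.2,97],np.radians(8))"
```

```text
t 8.125 eef [455.0043 193.3    307.0277] open 0.14475917730302787 F [ 0.095  -0.4178 -1.386 ] j [ 0.2681  0.4438  1.9797 -0.0006  0.7174  1.6997]
tool axes
 [[ 0.0008  0.1391 -0.9903]
 [-0.0002 -0.9903 -0.1391]
 [-1.      0.0003 -0.0007]]
grasp now [455.1328 193.2656 136.0277]
world d [  0.7957  -0.1    -39.0277] tool d now [39.0283  0.1979 -0.7461] tool d after turn [39.0277  0.2098 -0.774 ] rv [-0.     -0.0007 -0.0003]
```

Now I'll lower it in small steps, watching the force.

Call:
jog_arm --deltas '[10,0,0,0,0,0,0,10,0,0,0,0,0,0,4,0,0,0,0,0,0,0,0,0,0,0,0,0]'

```text
t: 8.62
eef_pos: [454.9, 193.4, 281.2]
tcp_rot: [2.52, 1.57, -0.482]
ft_force: [-0.0, -0.1, -1.6]
opening: 0.144
```

```bash
python3 look.py 5; python3 -c "
from go import *
need([455.4,193.2,97],np.radians(8))
import cv2
a=cv2.imread('pics/scene5.png')[290:380,340:440];b=cv2.imread('pics/top5.png')[105:195,150:250]
cv2.imwrite('pics/s5c.png',cv2.resize(a,None,fx=6,fy=6,interpolation=2));cv2.imwrite('pics/t5c.png',cv2.resize(b,None,fx=6,fy=6,interpolation=2))"
```

```text
t 8.725 eef [455.0206 193.4152 281.5803] open 0.14491299152550258 F [ 0.4316  0.3614 -1.8512] j [ 0.2683  0.4856  2.0014 -0.0007  0.6533  1.6997]
tool axes
 [[ 0.0012  0.1395 -0.9902]
 [-0.0001 -0.9902 -0.1395]
 [-1.      0.0003 -0.0012]]
grasp now [455.2316 193.4008 110.5805]
world d [  0.3794  -0.2152 -13.5803] tool d now [13.5808  0.2626 -0.3292] tool d after turn [13.5803  0.2659 -0.3458] rv [ 0.0003 -0.0012 -0.0003]
```

View pics/s5c.png

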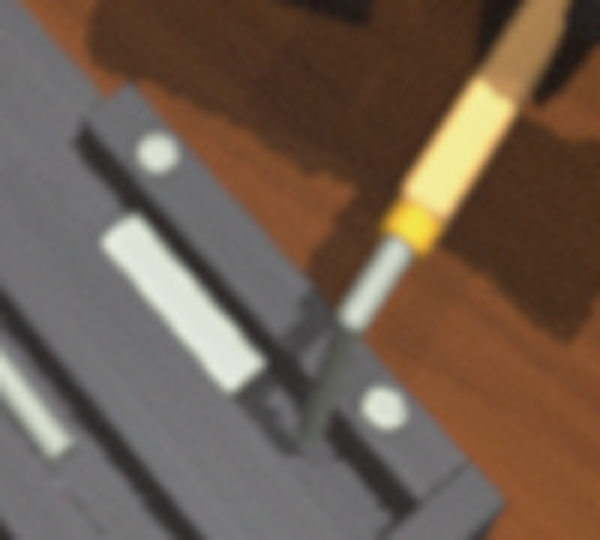

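View pics/t5c.png

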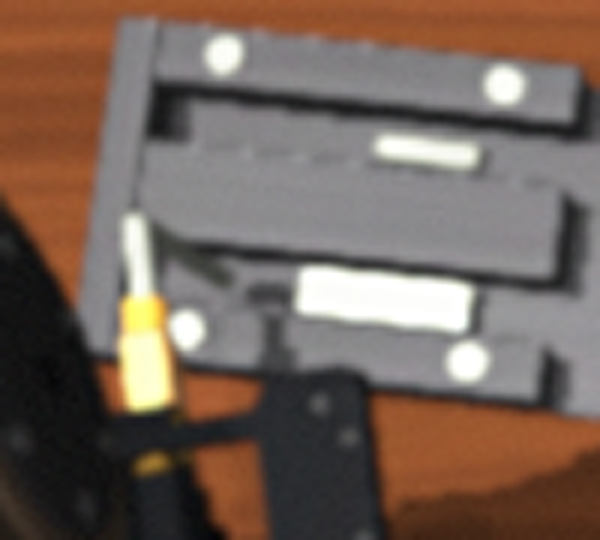

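The tip has entered the keyway behind the key (top crop (230,278)) with no force. I'll keep going down.

Call:
jog_arm --deltas '[7,0,0,0,-0.001,0,0,4.5,0,0,0,0,0,0,0,0,0,0,0,0,0,0,0,0,0,0,0,0]'

```text
t: 9.22
eef_pos: [455.1, 193.4, 269.5]
tcp_rot: [2.906, 1.57, -0.096]
ft_force: [-0.7, 0.1, -1.7]
opening: 0.144
```

```bash
python3 look.py 6; python3 -c "
from go import *
need([455.4,193.2,97],np.radians(8))
import cv2
a=cv2.imread('pics/scene6.png')[290:380,340:440];b=cv2.imread('pics/top6.png')[105:195,150:250]
cv2.imwrite('pics/s6c.png',cv2.resize(a,None,fx=6,fy=6,interpolation=2));cv2.imwrite('pics/t6c.png',cv2.resize(b,None,fx=6,fy=6,interpolation=2))"
```

```text
t 9.325 eef [455.0745 193.4238 269.6087] open 0.1439923829110281 F [-0.3914  0.0298 -1.5608] j [ 0.2683  0.5062  2.0105 -0.0005  0.6241  1.6996]
tool axes
 [[ 0.0008  0.1394 -0.9902]
 [-0.     -0.9902 -0.1394]
 [-1.      0.0002 -0.0008]]
grasp now [455.2193 193.4154  98.6087]
world d [ 0.3255 -0.2238 -1.6087] tool d now [ 1.6089  0.2667 -0.2898] tool d after turn [ 1.6087  0.2669 -0.2912] rv [ 0.0002 -0.0008 -0.0002]
```

View pics/t6c.png

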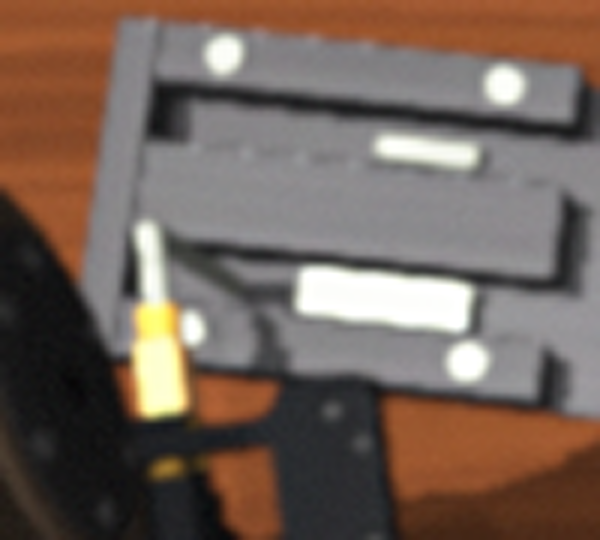

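View pics/s6c.png

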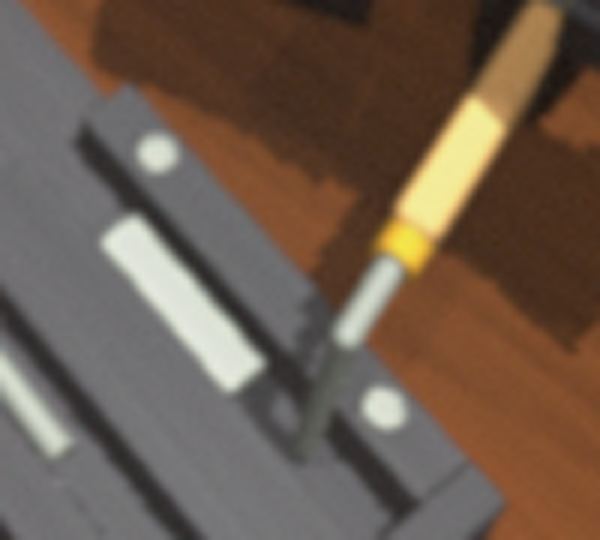

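Call:
jog_arm --deltas '[2,0,0,0,0,0,0,0,5,1.3,0,0,0,0,0,9.7,2.5,0,0,0,0,0,9.7,2.5,0,0,0,0,0,9.7,2.5,0,0,0,0]'

```text
t: 9.95
eef_pos: [450.8, 156.4, 267.7]
tcp_rot: [3.078, 1.569, 0.077]
ft_force: [-0.0, 1.6, -1.3]
opening: 0.144
```

```bash
python3 look.py 7; cat > dr.py <<'E'
from go import *
s=env.state();M=R.from_euler('xyz',s["tcp_rot"]).as_matrix();g=s["eef_pos"]+171*M[:,0]
tip=g+M@[84.6,0,0]+M@[0,0,-108]+[0,0,0]
tip[0]+=0;a=np.radians(83.2);q=tip[:2]-[577,88];print("t",s["t"],"tip",tip,"holder x,y",q@[np.cos(a),np.sin(a)],q@[-np.sin(a),np.cos(a)],"F",s["ft_force"],"x-axis",M[:,0])
need([*g[:2],97],np.radians(8))
E
python3 dr.py; python3 -c "
import cv2
a=cv2.imread('pics/scene7.png')[260:380,290:440];cv2.imwrite('pics/s7c.png',cv2.resize(a,None,fx=5,fy=5,interpolation=2))"
```

```text
t 10.05 tip [557.9722 171.1687  12.1901] holder x,y 80.33064656147549 28.74146866219121 F [ 0.3604  0.5045 -0.1825] x-axis [ 0.001 -0.    -1.   ]
t 10.05 eef [450.7603 156.149  267.6805] open 0.14503622749262374 F [ 0.3604  0.5045 -0.1825] j [ 0.1949  0.4924  2.0533 -0.0004  0.5949  1.6265]
tool axes
 [[ 0.001   0.1392 -0.9903]
 [-0.     -0.9903 -0.1392]
 [-1.      0.0002 -0.001 ]]
grasp now [450.9364 156.1407  96.6806]
world d [ 0.1761 -0.0082  0.3195] tool d now [-0.3193  0.0327 -0.1735] tool d after turn [-0.3195  0.0327 -0.1732] rv [ 0.     -0.001  -0.0002]
```

View pics/s7c.png

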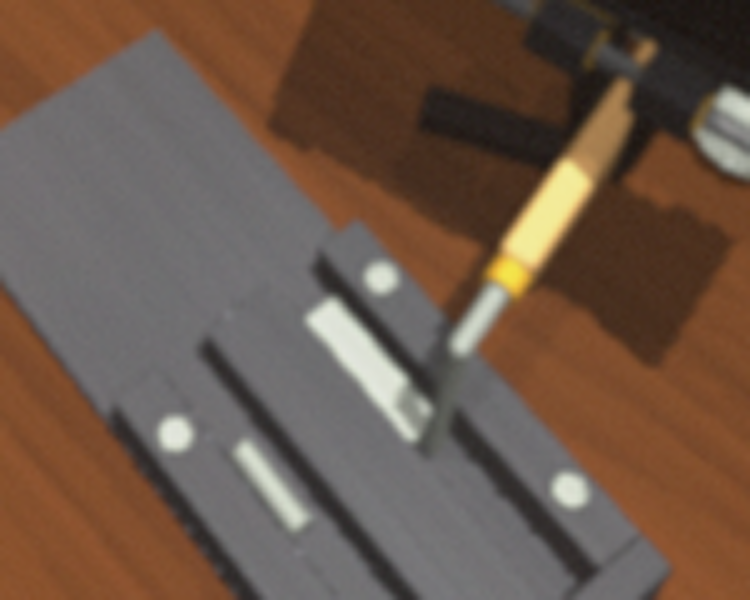

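The hook is against the key and dragging it; the keyway walls are clear on both sides.

Call:
jog_arm --deltas '[0,5,1.3,0,0,0,0,0,9.7,2.5,0,0,0,0,0,9.7,2.5,0,0,0,0,0,9.7,2.5,0,0,0,0,0,9.7,2.5,0,0,0,0,0,9.7,2.5,0,0,0,0]'

```text
t: 10.8
eef_pos: [444.2, 97.9, 267.7]
tcp_rot: [3.054, 1.569, 0.052]
ft_force: [-0.2, 0.3, -1.7]
opening: 0.144
```

```bash
python3 look.py 8;python3 dr.py; python3 -c "
import cv2
a=cv2.imread('pics/scene8.png')[250:370,270:420];cv2.imwrite('pics/s8c.png',cv2.resize(a,None,fx=5,fy=5,interpolation=2))"
```

```text
t 10.9 tip [551.4842 112.6923  12.2655] holder x,y 21.4974039917137 28.260009628934714 F [ 0.4696  0.8674 -1.5756] x-axis [ 0.0013  0.     -1.    ]
t 10.9 eef [444.2066  97.6959 267.7298] open 0.14507604780923108 F [ 0.4696  0.8674 -1.5756] j [ 0.0711  0.4708  2.1055 -0.0002  0.564   1.5027]
tool axes
 [[ 0.0013  0.1388 -0.9903]
 [ 0.     -0.9903 -0.1388]
 [-1.      0.0002 -0.0013]]
grasp now [444.4232  97.6965  96.7299]
world d [0.2166 0.0006 0.2702] tool d now [-0.2699  0.0296 -0.2149] tool d after turn [-0.2702  0.0296 -0.2146] rv [-0.0003 -0.0013 -0.0002]
```

View pics/s8c.png

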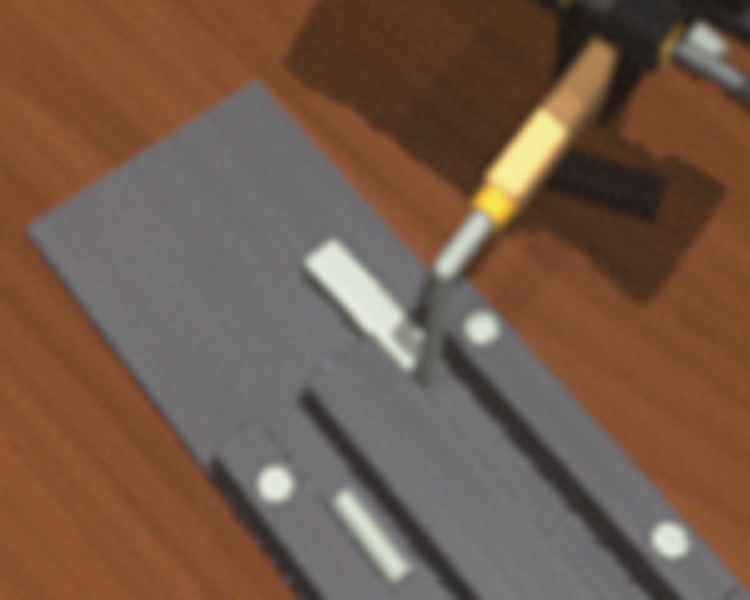

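Call:
jog_arm --deltas '[0,5,1.3,0,0,0,0,0,9.7,2.5,0,0,0,0,0,9.7,2.5,0,0,0,0,0,9.7,2.5,0,0,0,0,0,5,1.3,0,0,0,0,0,0,0,0,0,0,0]'

```text
t: 11.65
eef_pos: [439.4, 54.7, 267.8]
tcp_rot: [3.027, 1.569, 0.024]
ft_force: [0.4, 0.0, -1.3]
opening: 0.147
```

```bash
python3 look.py 9;python3 dr.py; python3 -c "
import cv2
a=cv2.imread('pics/scene9.png')[250:370,270:420];cv2.imwrite('pics/s9c.png',cv2.resize(a,None,fx=5,fy=5,interpolation=2))"
```

```text
t 11.75 tip [546.7401  70.1613  12.314 ] holder x,y -21.296063685092655 27.93489069382946 F [ 0.2511  0.3527 -1.1365] x-axis [ 0.0015  0.0001 -1.    ]
t 11.75 eef [439.4033  55.1131 267.7504] open 0.14732159543101206 F [ 0.2511  0.3527 -1.1365] j [-0.0246  0.4594  2.1335  0.0002  0.5472  1.4064]
tool axes
 [[ 0.0015  0.1392 -0.9903]
 [ 0.0001 -0.9903 -0.1392]
 [-1.      0.0001 -0.0015]]
grasp now [439.6628  55.1249  96.7506]
world d [0.2595 0.0118 0.2496] tool d now [-0.2492  0.0245 -0.259 ] tool d after turn [-0.2496  0.0244 -0.2586] rv [-0.     -0.0015 -0.0001]
```

View pics/s9c.png

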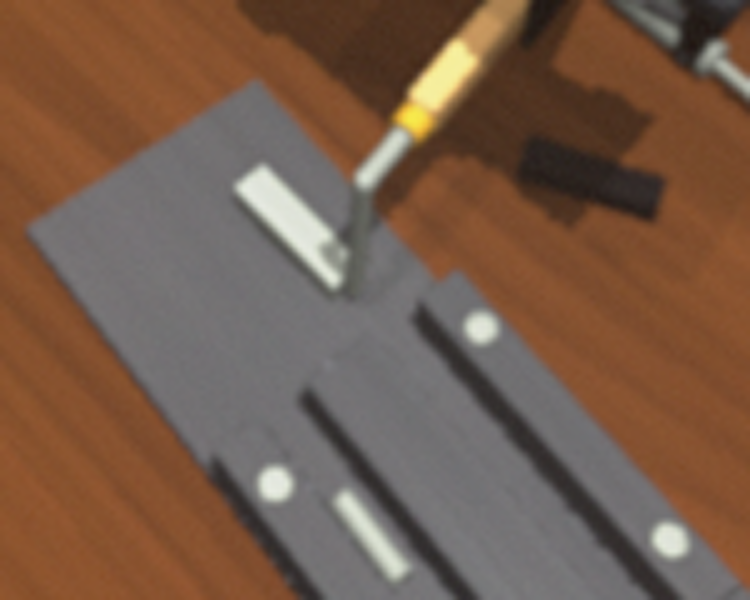

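The key is wholly out: in the scene crop it runs from (250,175) to (345,285), clear of the block edge. I'll back off, then lift.

Call:
jog_arm --deltas '[0,-6,-1.5,0,0,0,0,-8,0,0,0,0,0,0,-18,0,0,0,0,0,0,-20,0,0,0,0,0,0,-20,0,0,0,0,0,0,-14,0,0,0,0,0,0,0,0,0,0,0,0]'

```text
invalid input
```

```bash
python3 look.py 10; python3 - <<'E'
from go import *
import pickle,cv2
from h import *
need([456.56,-244.43,185],np.radians(8))
d=pickle.load(open("c10.pkl","rb"))
a=np.radians(83.2)
for n,lo in(("scene",(280,250,360,330)),("top",(230,130,310,185))):
    r=d[n];m=(r["image"].min(2)>170).astype(np.uint8);mm=np.zeros_like(m);x0,y0,x1,y1=lo;mm[y0:y1,x0:x1]=m[y0:y1,x0:x1]
    for c in cv2.findContours(mm,0,1)[0]:
        if cv2.contourArea(c)>20:
            q=cv2.minAreaRect(plane(r,c.reshape(-1,2),20)[:,:2].astype(np.float32));v=np.array(q[0])-[577,88]
            print(n,q,"holder",v@[np.cos(a),np.sin(a)],v@[-np.sin(a),np.cos(a)])
E
```

```text
t 11.85 eef [439.3734  55.3229 267.7442] open 0.14225652523300542 F [ 0.2325  0.4238 -1.8649] j [-0.0241  0.4594  2.1335  0.0002  0.5472  1.4064]
tool axes
 [[ 0.0015  0.1397 -0.9902]
 [ 0.0001 -0.9902 -0.1397]
 [-1.      0.0001 -0.0015]]
grasp now [439.6315  55.3337  96.7444]
world d [  17.1866 -299.7529   88.2558] tool d now [-88.2486 299.2285  24.7139] tool d after turn [-88.2558 299.2277  24.6982] rv [ 0.0005 -0.0015 -0.0001]
scene ((544.0997314453125, 36.678199768066406), (58.91876983642578, 13.935286521911621), 87.8534927368164) holder -54.856299799468715 26.592127074152355
scene ((497.0650329589844, 40.107357025146484), (28.431495666503906, 5.363394737243652), 7.514435768127441) holder -57.020359870196 73.70198618245225
top ((544.6875, 35.744625091552734), (59.72776412963867, 19.372474670410156), 89.57069396972656) holder -55.713713123167736 25.89795422618836
top ((554.7664794921875, 83.67182159423828), (21.632110595703125, 6.393819808959961), 0.4166455566883087) holder -6.9302689274018965 21.564645489256456
```

View pics/scene10.png

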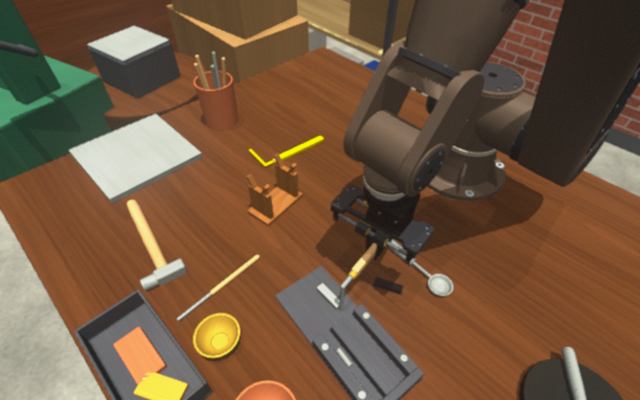

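The call was refused because I miscounted the numbers. The key is at holder (-55, 26) in both views, well inside the zone.

Call:
jog_arm --deltas '[0,-6,-1.5,0,0,0,0,-8,0,0,0,0,0,0,-18,0,0,0,0,0,0,-20,0,0,0,0,0,0,-20,0,0,0,0,0,0,-14,0,0,0,0,0,0,0,0,0,0,0,0,0]'

```text
t: 12.72
eef_pos: [439.6, 63.3, 352.4]
tcp_rot: [3.016, 1.568, 0.017]
ft_force: [0.4, 0.8, -0.5]
opening: 0.145
```

```bash
python3 -c "
from go import *
need([456.56,-244.43,185],np.radians(8))"
```

```text
t 12.725 eef [439.5894  63.3184 352.4377] open 0.1447797809924079 F [ 0.3796  0.8494 -0.4933] j [-0.0059  0.3102  2.0468  0.0001  0.7823  1.4222]
tool axes
 [[ 0.0023  0.1422 -0.9898]
 [ 0.     -0.9898 -0.1422]
 [-1.      0.0003 -0.0023]]
grasp now [439.9858  63.3252 181.4381]
world d [  16.9706 -307.7484    3.5623] tool d now [ -3.5352 307.0348  26.9608] tool d after turn [ -3.5623 307.1153  26.0248] rv [ 0.0031 -0.0023 -0.0003]
```

Call:
jog_arm --deltas '[-4,20,2,0.003,-0.002,0,0,0,35,3,0,0,0,0,0,35,3,0,0,0,0,0,35,3,0,0,0,0,0,35,3,0,0,0,0,0,35,3,0,0,0,0,0,35,3,0,0,0,0,0,30,3,0,0,0,0,0,15,1,0,0,0,0,0,0,0,0,0,0,0]'

```text
t: 13.98
eef_pos: [454.0, -219.3, 352.1]
tcp_rot: [-0.593, 1.565, 2.691]
ft_force: [-0.4, 0.3, -2.8]
opening: 0.146
```

```bash
python3 -c "
from go import *
need([456.56,-244.43,150],np.radians(8))"
```

```text
t 13.975 eef [ 454.0363 -219.3268  352.0761] open 0.1462512740480957 F [-0.3978  0.3198 -2.7669] j [-0.5809  0.3889  1.9107 -0.001   0.8479  0.8477]
tool axes
 [[-0.0053  0.1423 -0.9898]
 [ 0.0026 -0.9898 -0.1423]
 [-1.     -0.0033  0.0049]]
grasp now [ 453.1309 -218.8886  181.079 ]
world d [  2.5237 -25.1032 -31.0761] tool d now [30.9978 25.309   0.9234] tool d after turn [31.0761 25.2102  0.9946] rv [0.0032 0.0049 0.0033]
```

Call:
jog_arm --deltas '[0,18,0.5,0.003,0.005,0.003,0,0,7,0.5,0,0,0,0,0,0,0,0,0,0,0,0,0,0,0,0,0,0]'

```text
t: 14.48
eef_pos: [456.9, -243.8, 351.9]
tcp_rot: [-1.525, 1.57, 1.758]
ft_force: [0.2, -0.2, -1.4]
opening: 0.144
```

```bash
python3 -c "
from go import *
need([456.56,-244.43,140],np.radians(8))"
```

```text
t 14.475 eef [ 456.9087 -243.8339  351.8819] open 0.14419427845887342 F [ 0.2118 -0.1763 -1.4226] j [-0.6179  0.4061  1.8802  0.0007  0.8559  0.8108]
tool axes
 [[-0.0001  0.1412 -0.99  ]
 [ 0.0008 -0.99   -0.1412]
 [-1.     -0.0008  0.    ]]
grasp now [ 456.8835 -243.7007  180.8819]
world d [ -0.3487  -0.5961 -40.8819] tool d now [40.8814  0.5732  0.4279] tool d after turn [40.8819  0.5417  0.4283] rv [0.002  0.     0.0008]
```

Call:
jog_arm --deltas '[12,0.6,0.4,0.002,0,0.001,0,18,0,0,0,0,0,0,18,0,0,0,0,0,0,12,0,0,0,0,0,0,0,0,0,0,0,0,0]'

```text
t: 15.1
eef_pos: [456.3, -243.3, 288.0]
tcp_rot: [-0.433, 1.57, 2.849]
ft_force: [-0.4, 0.2, -1.7]
opening: 0.145
```

```bash
python3 look.py 11; python3 -c "
from go import *
need([456.56,-244.43,99.6],np.radians(8))
import cv2
a=cv2.imread('pics/scene11.png')[110:240,215:345];cv2.imwrite('pics/s11c.png',cv2.resize(a,None,fx=4,fy=4,interpolation=2))"
```

```text
t 15.2 eef [ 456.451  -243.4272  289.0767] open 0.14471826933568432 F [ 0.1493  0.0638 -1.6758] j [-0.6176  0.4978  1.9409 -0.0004  0.7019  0.8129]
tool axes
 [[ 0.0007  0.14   -0.9901]
 [-0.0008 -0.9901 -0.14  ]
 [-1.      0.0009 -0.0006]]
grasp now [ 456.5742 -243.5626  118.0768]
world d [  0.109   -1.0028 -18.4767] tool d now [18.4776  0.9919  0.0436] tool d after turn [18.4767  1.0083  0.0316] rv [ 0.0009 -0.0006 -0.0009]
```

View pics/s11c.png

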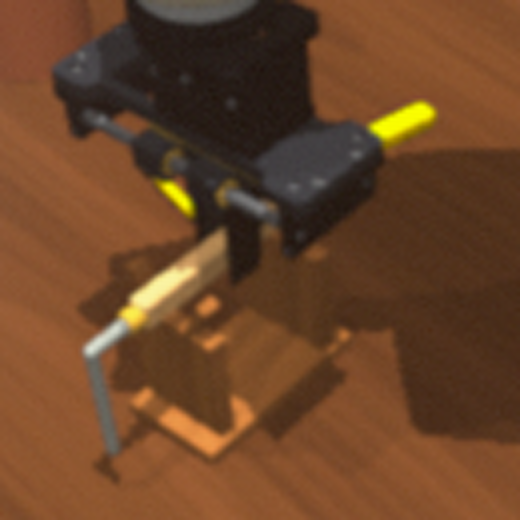

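Call:
jog_arm --deltas '[9,1,0,0.001,0,-0.001,0,6,0,0,0,0,0,0,0,0,0,0,0,0,0,0,0,0,0,0,0,0]'

```text
t: 15.7
eef_pos: [456.8, -244.6, 274.0]
tcp_rot: [2.61, 1.568, -0.392]
ft_force: [0.3, 0.4, -0.5]
opening: 0.145
```

Call:
jog_arm --deltas '[2,0,0,0,-0.001,0,0,0.5,0,0,0,0,0,0,0,0,0,0,0,0,0]'

```text
t: 16.08
eef_pos: [456.8, -244.6, 271.7]
tcp_rot: [2.278, 1.569, -0.724]
ft_force: [-0.7, 0.1, -1.8]
opening: 0.149
```

```bash
python3 -c "
from go import *
need([456.56,-244.43,99.6],np.radians(8))"
```

```text
t 16.075 eef [ 456.7789 -244.5948  271.6638] open 0.14858760904121285 F [-0.709   0.1389 -1.7971] j [-0.6191  0.5266  1.9524 -0.0003  0.6605  0.8124]
tool axes
 [[ 0.0015  0.1391 -0.9903]
 [-0.0014 -0.9903 -0.1391]
 [-1.      0.0016 -0.0013]]
grasp now [ 457.0408 -244.8263  100.6642]
world d [-0.2189  0.1648 -1.0638] tool d now [ 1.0633 -0.1952  0.1952] tool d after turn [ 1.0638 -0.1936  0.1938] rv [-0.0001 -0.0013 -0.0016]
```

Call:
jog_arm --deltas '[1,0,0,0,0,0,0,0,0,0,0,0,0,0,0,0,0,0,0,0,0.15,0,0,0,0,0,0,0.25,0,0,0,0,0,0,0.5,0,0,0,0,0,0,1,0,0,0,0,0,0,1,0,0,0,0,0,0,1,0,0,0,0,0,0,1,0,0,0,0,0,0,1]'

```text
t: 17.32
eef_pos: [456.9, -244.7, 271.0]
tcp_rot: [2.319, 1.568, -0.684]
ft_force: [0.3, -0.7, 0.7]
opening: 0.822
```

Call:
jog_arm --deltas '[0,0,0,0,0,0,1,0,0,0,0,0,0,1,-15,0,0,0,0,0,1,-25,0,0,0,0,0,1,-30,0,0,0,0,0,1,-30,0,0,0,0,0,1,-30,0,0,0,0,0,1,0,0,0,0,0,0,1]'

```text
t: 18.32
eef_pos: [456.1, -244.0, 410.0]
tcp_rot: [2.351, 1.565, -0.651]
ft_force: [0.5, 0.6, -0.3]
opening: 0.997
```

Call:
jog_arm --deltas '[0,0,30,0,0,0,1,0,40,30,0,0,0,1,0,40,20,0,0,0,1,0,40,0,0,0,0,1,0,40,0,0,0,0,1,0,40,0,0,0,0,1,0,20,0,0,0,0,1,0,0,0,0,0,0,1]'

```text
t: 19.32
eef_pos: [404.3, -478.4, 408.0]
tcp_rot: [-2.8, 1.569, 0.482]
ft_force: [-0.6, 1.1, -0.5]
opening: 0.999
```

```bash
python3 look.py 12; python3 - <<'E'
from go import *
import pickle,cv2
from h import *
d=pickle.load(open("c12.pkl","rb"));d0=pickle.load(open("c0.pkl","rb"))
print(env.state()["t"],env.state()["eef_pos"],env.state()["ft_force"])
a=np.radians(83.2)
def bars(D,n,lo,z,thr=170):
    r=D[n];m=(r["image"].min(2)>thr).astype(np.uint8);mm=np.zeros_like(m);x0,y0,x1,y1=lo;mm[y0:y1,x0:x1]=m[y0:y1,x0:x1]
    for c in cv2.findContours(mm,0,1)[0]:
        if cv2.contourArea(c)>15:
            q=cv2.minAreaRect(plane(r,c.reshape(-1,2),z)[:,:2].astype(np.float32));v=np.array(q[0])-[577,88]
            print(n,np.array(q[0]),q[1],"holder",v@[np.cos(a),np.sin(a)],v@[-np.sin(a),np.cos(a)])
print("key");bars(d,"scene",(310,275,350,315),20);bars(d,"top",(235,140,305,175),20)
for D in(d0,d): print("pin");bars(D,"scene",(334,344,354,370),14);bars(D,"top",(208,124,232,136),14)
s=[cv2.resize(x["scene"]["image"][140:235,225:325,::-1],None,fx=4,fy=4,interpolation=2) for x in(d0,d)]
cv2.imwrite("pics/cmp.png",np.hstack(s))
E
```

```text
19.425 [ 404.3974 -477.0822  408.3919] [-0.4059  1.0568 -0.1883]
key
scene [544.0997  36.6782] (58.91876983642578, 13.935286521911621) holder -54.856299799468715 26.592127074152355
top [544.6954  36.7956] (61.82979965209961, 19.372474670410156) holder -54.669182995091084 26.01457758931458
pin
scene [610.5102 141.3872] (32.81006622314453, 5.8043646812438965) holder 56.97936466792529 -26.95321213509528
top [611.8422 141.5822] (37.08442306518555, 8.67163372039795) holder 57.33068047090375 -28.2527265886264
pin
scene [610.6243 141.9075] (33.87039566040039, 6.290473937988281) holder 57.50956635592133 -27.004872261001896
top [611.8143 141.401 ] (36.7177734375, 8.67163372039795) holder 57.1474543377429 -28.246484312241225
```

View pics/cmp.png

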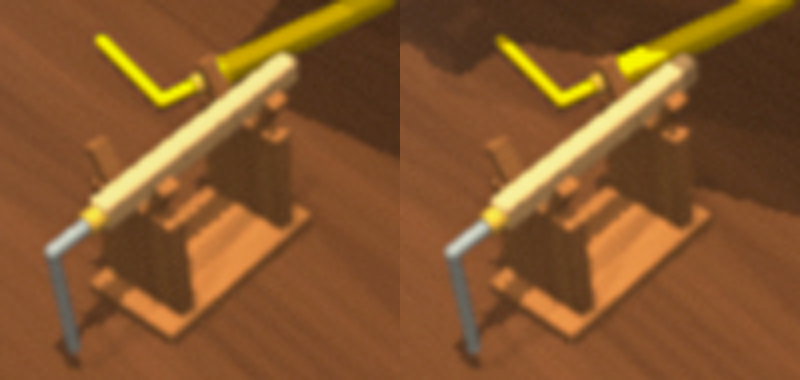

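View pics/top12.png

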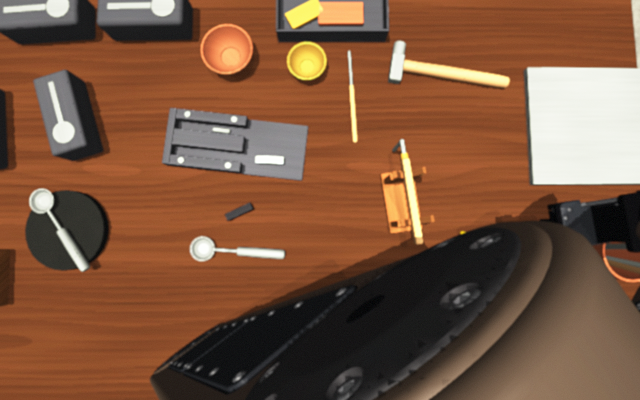

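The pick sits as it did at the start, the key is on the apron and the pin hasn't moved. The gripper is close to the pen cup, so I'll check that before handing in.

Call:
jog_arm --deltas '[-30,0,0,0,0,0,1,-30,0,0,0,0,0,1,0,0,0,0,0,0,1,0,0,0,0,0,0,1]'

```text
t: 19.92
eef_pos: [404.4, -473.1, 469.1]
tcp_rot: [-1.724, 1.567, 1.562]
ft_force: [0.1, -0.4, -0.5]
opening: 0.996
```

```bash
python3 look.py 13
```

```text
(no output)
```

View pics/scene13.png

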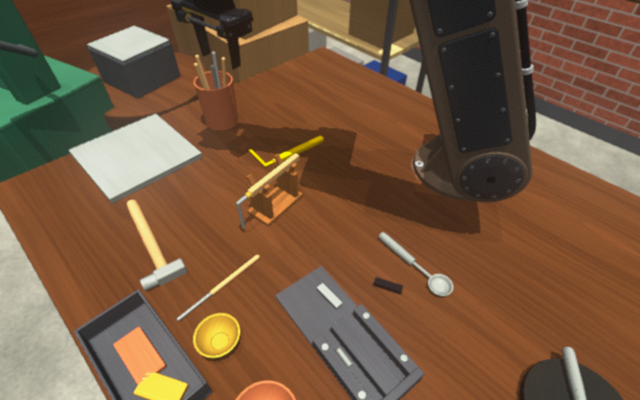

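The gripper is clear of everything: pick on its rest at (270,178), key on the apron at (329,295), pin at (344,356). I'm handing in.

```bash
python3 -c "
from cell import env
print(env.job_done(), env.state()['t'])"
```

```text
the job is handed in; nothing more can be done
the job is handed in; nothing more can be done
```

I hooked the key from behind, dragged it out onto the apron, put the pick back on its rest and handed the job in at about 20 s of the 51 s allowed. The interface gives no verdict, so these are my last camera checks:

- **Key:** it lies at holder x ≈ -55 mm, y ≈ +26 mm. The two cameras agree within about 1 mm.
- **Round pin:** it is less than 1 mm from its starting position in both views.
- **Pick:** before and after crops show it seated on the rest as at the start. I released it within about 0.5 mm of where I gripped it, by the arm's own reading.
- **Forces:** the readings I saw never went above 3 N, and the gripper was clear of everything at the end.

**Problems along the way:**
- One move call was refused because I miscounted its numbers, and nothing moved.
- The two cameras differed by up to 6 mm on the hook tip's position. I used a middle value, and the hook went into the keyway without touching the walls.
- While retreating, the gripper passed close above the pen cup, so I raised it before handing in.

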